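Cover the bath pot and show the sample plate to the inspection camera

TASK

The dipping bath is finished: first set the loose cover on the steel pot so that it sits seated and level on the rim with its step inside, and let go of it. Then draw the sample plate with the round hole out of the draining rack by its tab, leaving the other two plates in their slots, and hold it up to the inspection camera: hole centred in front of the lens about 100 mm from it, tab up, the face square to the lens and the plate not rolled to one side in its picture. Finish while still holding it there in the air, with the pot still covered and the pot and the small things around not pushed aside.

Things in the scene. Friction and masses are not known exactly. Their poses are not given: they have to be found in the camera images.
- pot_rim (a point): Centre of the mouth of a loose open round steel pot (0.45 kg) standing on the desk: outer diameter 72 mm, inner 64 mm, height 65 mm; the point lies at rim height, z up.
- cover_knob (a point): Middle of the knob of the pot's loose cover, which lies flat on the desk, knob up: steel disc 76 mm across, 4 mm thick, under it a step 57 mm across and 5 mm deep that goes inside the pot, on top a straight round black knob 18 mm across, 28 mm high; 0.12 kg. The knob's top is 14 mm above this point, the disc's upper face 14 mm, its underside 18 mm and the step's underside 23 mm below. z up.
- cover_flange (a point): Centre of the underside of the cover's disc: it coincides with point pot_rim when the cover is seated.
- sample_center (a point): Centre of the 22 mm round hole of the loose aluminium plate to be shown, upright in a rack slot. Plate 44 wide, 56 tall, 9 thick, 0.09 kg; lower edge 36 mm below this point, shoulders 20 mm above; from them a tab 18 wide, 9 thick rises to 59.5 mm above it: pinch the tab across its 18 mm, along y. x normal to the faces (both alike, either may face the lens), y along the width, z up to the tab.
- slotted_center (a point): The same point on the plate that has a level slot-shaped window (28 x 8 mm) instead of the round hole; otherwise the same. It stays in the rack.
- plain_center (a point): The same point on the plate that has no hole; otherwise the same. It stays in the rack.
- rack: White draining rack fixed to the desk, 60 x 210 x 26 mm, origin at the centre of its underside; three slots in a row along its y axis, 75 mm apart, each 20 mm deep, 10.5 mm along x, 46.5 mm along y; which plate is in which varies. Behind it a row of ring binders, some 0.32 m high, fills x > 0.57, y < 0.12 m: keep the hand in front of them on the way.
- lens (a point): Centre of the front glass of the inspection camera (grey 50 mm head, black lens, on a post). Its -x axis is the viewing direction, toward the robot's side and 25 degrees down; y is level, z up in its picture. The hole's centre goes to x = -0.100, y = 0, z = 0 m of this frame, the plate's axes parallel to its axes (x and y may both be reversed), so the tab leans away from the camera by 25 degrees.
- dish: Bystander: closed round culture dish, 59 mm across, 16 mm high, origin at the centre of its underside.
- can: Bystander: black plastic can, 43 mm across, 61 mm high, origin at the centre of its underside.
- oil: Bystander: small amber bottle with black cap, 29 mm across, 62 mm high, origin at the centre of its underside.
- sample: The plate with the round hole; origin in the middle of its lower edge, z up toward the tab.
- cover: The whole cover; origin at the centre of the underside of its step, z up.
- camera: The inspection camera's stand, fixed to the desk: post with the head at 235 mm height, 100 mm square foot; origin under the centre of the foot; at yaw 0 the lens looks to -x.
Mind the look-alikes: they are no part of the job. Leave any brown or turquoise look-alike of the cover alone.

How it is judged:
By the outcome, as a careful person would: the job done as asked, in the order asked, and still so for the second after the job is handed in, while the arm keeps its last pose, push and grip.
It also fails if it takes over 54 s, if anything falls off the work surface, if the arm or the gripper's body presses on something with over 40 N, if the wrist force passes 120 N, or if a joint passes its speed limit or range.

ROBOT

A 7-joint arm with a two-finger parallel gripper is mounted at the origin on a cart in front of the work surface, level with it; the furniture and walls round the work are solid. World frame = base frame: x ahead of the robot, y to its left, z up, the work surface at z = 0. Lengths are in mm, angles in rad, forces in N, time in s.
With the tool pointing down it reaches from about 400 to 850 mm from the base axis. Payload 10.4 kg.
Tool frame: the origin (TCP) lies between the finger pads; the fingertips stand 14 mm ahead of it and the grasp point (between the pads) lies 5 mm behind it (ctrl.tip_reach is the distance from the TCP to the fingertips, in mm); z points along the fingers, y is the line along which they close (so a half turn about z gives the same grasp; the last joint's range is limited). The gripper opens to 85 mm and grips with 20 to 120 N. Pads are 22 mm wide; open, the fingers measure 114 mm over their backs; the gripper's body (76 mm by 85 mm) begins 54 mm behind the grasp point. The pads swing forward as they close: fully open they stand 13 mm farther back than shut.
Start: joints at [1.243, 0.332, -0.065, 1.46, 0.022, 1.35, -0.088], TCP at [187.585, -596.206, 245.338] pointing down, gripper open.
Joint ranges: [-2.6, 2.6], [-0.5, 2.12], [-1.47, 1.34], [0.16, 2.42], [-1.27, 4.41], [0.06, 2.06], [-2.6, 2.6]. Speed limits (rad/s): [2.22, 2.22, 2.79, 2.79, 3.14, 3.14, 3.14].

INTERFACE

Orientations are given as a rotation vector (axis times angle).
In Python, from station import ctrl, imaging, sensors gives the robot as it stands. The module is installed in compiled form; this text tells all that it offers. Calls block until the motion is done:
- ctrl.move_pose(position, orientation): joint-space move of the TCP to a pose.
- ctrl.move_straight(position, rate=150, rotation=None): straight line of the TCP; rotation=None keeps the orientation; rate is the mean speed in mm/s.
- ctrl.set_joints(angles): joint-space move.
- ctrl.gripper_to(opening, effort=None): finger opening in mm; effort is the grip in N (None keeps the last); returns when the fingers have stopped.
- ctrl.pause(seconds).
- ctrl.solve_ik(position, orientation): joint angles nearest the present ones, or None.
- imaging.capture(name): name is "side" or "top" or "wrist"; returns (picture, depth): 420x560x3 uint8, blue, green, red; 420x560 float32, mm along the optical axis (not along the pixel's ray), 0 where there is no reading.
- imaging.camera_model(name): a dict with "fx", "fy", "cx", "cy" (pixels), "xyz" and "attitude" of the camera in the world. Camera axes: x right, y down, z forward; pixel columns grow to the right and rows downward; lengths in mm; the calibration is good to about 2 mm. A picture is of the moment at which its call begins: read the wrist's pose just before it. camera_model takes no time and is no camera call; for the wrist camera it gives the pose at the moment of the call.
A pose or a line that the arm cannot do raises ctrl.PlanningError and nothing moves.
- ctrl.sign_off(): hands the job in; it is judged then, once.
Readings, each from a call of its own:
- sensors.get_time(): time.
- sensors.get_joint_pos(): joint angles.
- sensors.get_joint_velocities(): joint speeds.
- sensors.get_effort(): joint torques, N m.
- sensors.get_position(): TCP position.
- sensors.get_tool_rot(): TCP orientation.
- sensors.get_ft_force(): force on the tool from outside, world axes, zero at the start.
- sensors.get_wrist_torque(): the same for the moment, N m.
- sensors.get_width(): finger opening in mm.
- sensors.get_grasp_force(): force on a finger pad.
Only numpy, scipy, OpenCV 4.12 (cv2) and the standard library are available. Lean on these libraries where they do the work, as an engineer would, in place of code of your own. Each camera call takes 0.05 s, during which the arm holds its last target. There are 200 camera calls.

## Working session

There is one attempt and no reset: what is moved stays moved. The work goes in short steps, each a Python script; the robot and the scene stay as the last script left them, time stands still between calls to the robot, and variables do not carry over. Pictures are saved under pics/ and viewed, at most 13 in all, crops included, and the job is handed in when it is done.

```bash
mkdir -p pics; cat > h.py <<'E'
import numpy as np, cv2
from scipy.spatial.transform import Rotation as R
from station import ctrl, imaging, sensors
def cam(name):
    m=imaging.camera_model(name); p,d=imaging.capture(name); return p,d,m
def rotm(m):
    a=np.array(m["attitude"],float)
    return a if a.shape==(3,3) else R.from_rotvec(a).as_matrix()
def cloud(d,m):
    v,u=np.mgrid[:d.shape[0],:d.shape[1]]
    P=np.stack([(u-m["cx"])/m["fx"]*d,(v-m["cy"])/m["fy"]*d,d],-1)
    W=P@rotm(m).T+np.array(m["xyz"]); W[d<=0]=np.nan; return W
E
python3 - <<'E'
from h import *
ims=[]
for n in ("side","top"):
    p,d,m=cam(n); print(n,m); np.savez(f"{n}.npz",p=p,d=d,W=cloud(d,m)); cv2.imwrite(f"pics/{n}0.png",p)
print(sensors.get_time(), sensors.get_position(), sensors.get_tool_rot())
E
```

```text
side {'fx': 386.7701763439489, 'fy': 386.7701763439489, 'cx': 275.92604996223804, 'cy': 207.25732191501734, 'xyz': array([ 442.52177323, -772.7755084 ,  814.6435041 ]), 'attitude': array([-2.14442971,  0.13262161, -0.06051063])}
top {'fx': 467.5132924918112, 'fy': 467.5132924918112, 'cx': 286.84062968776095, 'cy': 208.7400136543779, 'xyz': array([ 370.58287431,  238.43443561, 1787.16682023]), 'attitude': array([-2.12912156,  2.1896262 , -0.12363678])}
0.1 [ 187.50449637 -595.89685889  244.63090713] [-3.10399236e+00 -4.76792234e-01  2.99933341e-04]
```

View pics/side0.png

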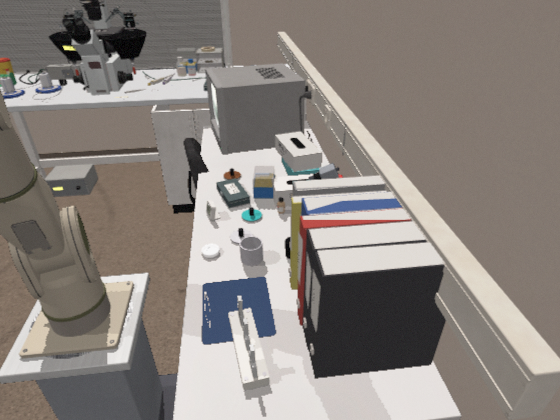

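View pics/top0.png

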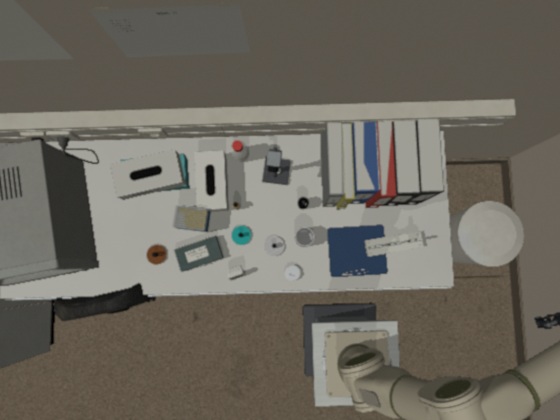

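Top view: the steel cover is at (275,245), between the pot at (305,237) and the turquoise look-alike at (242,235). The brown look-alike is at (157,254). The rack runs (365–425,243), the inspection camera is probably at (277,168), the dish at (292,271), the can at (303,203) and the oil at (236,205). I'll measure these and check an enlarged crop.

```bash
python3 - <<'E'
from h import *
t=np.load("top.npz"); s=np.load("side.npz")
for n,u,v in [("pot",305,237),("cover",275,245),("turq",242,235),("dish",292,271),("can",303,203),("oil",236,205),("head",274,157),("foot",277,175),("rackL",370,246),("rackR",420,241),("thing",236,268),("box",210,180)]:
    W=t["W"][v-3:v+4,u-3:u+4].reshape(-1,3); print(n,W[24].round(),"maxz",W[np.nanargmax(W[:,2])].round())
for n,u,v in [("pot",251,245),("cover",240,235),("tab1",240,305),("tab2",247,325),("tab3",252,352),("cam",325,175),("cam2",285,205)]:
    W=s["W"][v-3:v+4,u-3:u+4].reshape(-1,3); print("side",n,W[24].round(),W[np.nanargmax(W[:,2])].round())
a=cv2.resize(t["p"][130:290,180:450],None,fx=2.9,fy=2.9,interpolation=cv2.INTER_CUBIC)
cv2.imwrite("pics/c1.png",a[:460])
b=cv2.resize(s["p"][150:400,190:390],None,fx=2.4,fy=2.4,interpolation=cv2.INTER_CUBIC)
cv2.imwrite("pics/c2.png",b)
E
```

```text
pot [471. 174.  -0.] maxz [463. 186.  14.]
cover [441. 288.  46.] maxz [441. 288.  46.]
turq [483. 412.  31.] maxz [479. 418.  43.]
dish [343. 228.  16.] maxz [355. 228.  25.]
can [594. 180.  57.] maxz [604. 176.  71.]
oil [594. 430.  59.] maxz [593. 436.  68.]
head [726. 278. 257.] maxz [734. 271. 266.]
foot [711. 275.  17.] maxz [680. 280. 233.]
rackL [427. -62.  57.] maxz [424. -61.  62.]
rackR [ 442. -257.   23.] maxz [ 450. -224.  106.]
thing [360. 440.   3.] maxz [350. 433.  65.]
box [689. 524.  67.] maxz [675. 529.  83.]
side pot [473. 213.  30.] [467. 209.  46.]
side cover [440. 282.  22.] [449. 209.  64.]
side tab1 [428. -91.  85.] [426. -93.  98.]
side tab2 [ 442. -166.   97.] [ 435. -161.  103.]
side tab3 [ 448. -241.   99.] [ 449. -241.  105.]
side cam [714. 260. 244.] [719. 255. 257.]
side cam2 [620. 470.   8.] [603. 429.  49.]
```

View pics/c1.png

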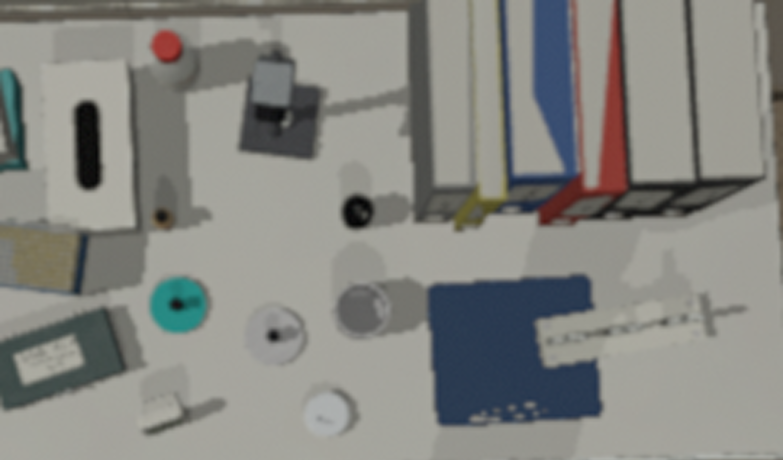

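View pics/c2.png

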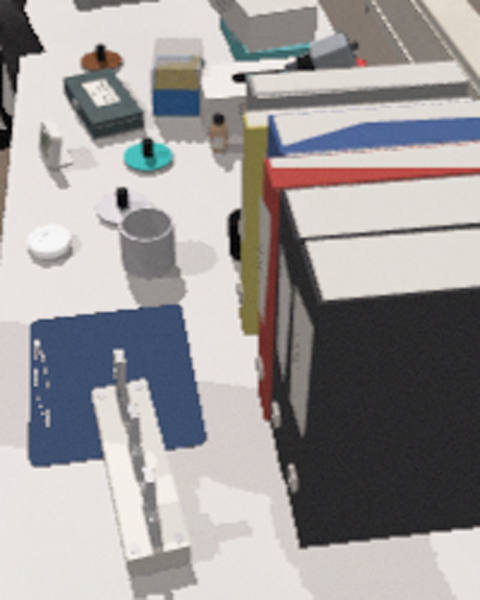

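The crop shows the cover meant: the steel-grey disc with a black knob at (275,333), left of the pot at (362,310). The turquoise one at (178,305) and the brown one are the look-alikes. In the side crop the three plates stand edge-on in the rack, so I need a close wrist view to tell which has the round hole.

```bash
cat >> h.py <<'E'
def tool(yaw,tilt=0):
    # tool z = down, tilted by tilt toward heading yaw; tool y horizontal, perpendicular to heading
    z=np.array([np.sin(tilt)*np.cos(yaw),np.sin(tilt)*np.sin(yaw),-np.cos(tilt)])
    y=np.array([-np.sin(yaw),np.cos(yaw),0]); return np.stack([np.cross(y,z),y,z],1)
def flip(M): return M@np.diag([-1,-1,1])
def rv(M): return R.from_matrix(M).as_rotvec()
def best(pos,M):
    c=[]
    for k in (M,flip(M)):
        q=ctrl.solve_ik(pos,rv(k))
        if q is not None: c.append((np.abs(np.array(q)-sensors.get_joint_pos()).max(),k,q))
    return min(c,key=lambda a:a[0]) if c else None
E
python3 - <<'E'
from h import *
m=imaging.camera_model("wrist"); Rt=R.from_rotvec(sensors.get_tool_rot()).as_matrix()
print(m, (Rt.T@(np.array(m["xyz"])-sensors.get_position())).round(1), (Rt.T@rotm(m)).round(3))
for tl in (0,.3,.5,.7,.9):
  for x in (250,300,350):
    for z in (200,250):
      for k,M in enumerate((tool(.14,tl),flip(tool(.14,tl)))):
        q=ctrl.solve_ik([x,-190,z],rv(M))
        if q is not None: print(tl,x,z,k,np.round(q,2))
for k,M in enumerate((tool(0),flip(tool(0)))): 
    q=ctrl.solve_ik([440,245,250],rv(M)); print("cov",k,None if q is None else np.round(q,2))
for k,M in enumerate((tool(0.1,.436),flip(tool(0.1,.436)))): 
    q=ctrl.solve_ik([580,277,240],rv(M)); print("insp",k,None if q is None else np.round(q,2))
E
```

```text
{'fx': 338.7393216891476, 'fy': 338.7393216891476, 'cx': 276.76677563218425, 'cy': 213.95776643277154, 'xyz': array([ 268.47364098, -571.09460548,  372.89466377]), 'attitude': array([ 2.30383035, -1.69102681, -0.28822298])} [  84.7    0.5 -128.3] [[-0.001 -0.944 -0.329]
 [ 1.    -0.001 -0.   ]
 [ 0.    -0.329  0.944]]
0 250 200 0 [ 1.05 -0.35 -0.43  2.22 -0.15  1.25  2.4 ]
0 250 200 1 [ 0.97 -0.35 -0.37  2.22 -0.13  1.25 -0.77]
0 250 250 0 [ 1.04 -0.39 -0.41  2.13 -0.15  1.37  2.41]
0 250 250 1 [ 0.98 -0.38 -0.36  2.14 -0.14  1.37 -0.76]
0 300 200 0 [ 1.03 -0.24 -0.51  2.13 -0.12  1.22  2.29]
0 300 200 1 [ 0.91 -0.24 -0.41  2.14 -0.1   1.22 -0.88]
0 300 250 0 [ 1.02 -0.28 -0.48  2.06 -0.13  1.34  2.3 ]
0 300 250 1 [ 0.92 -0.28 -0.4   2.06 -0.11  1.34 -0.87]
0 350 200 0 [ 1.   -0.13 -0.56  2.05 -0.07  1.2   2.17]
0 350 200 1 [ 0.85 -0.13 -0.43  2.05 -0.06  1.2  -0.99]
0 350 250 0 [ 0.99 -0.17 -0.54  1.97 -0.09  1.32  2.19]
0 350 250 1 [ 0.86 -0.17 -0.42  1.98 -0.07  1.32 -0.97]
0.3 300 200 0 [ 0.85 -0.4  -0.18  2.3  -0.33  1.06  2.53]
0.3 300 200 1 [ 1.06 -0.41 -0.34  2.29 -0.41  1.07
[... 205 characters left out ...]
.3  -0.39  2.22 -0.38  1.01 -0.64]
0.3 350 250 0 [ 0.84 -0.34 -0.24  2.15 -0.31  1.12  2.42]
0.3 350 250 1 [ 1.02 -0.35 -0.38  2.14 -0.37  1.13 -0.66]
0.5 300 200 1 [ 1.16 -0.47 -0.27  2.39 -0.65  1.03 -0.24]
0.5 350 200 0 [ 0.59 -0.4   0.07  2.35 -0.43  0.87  2.59]
0.5 350 200 1 [ 1.09 -0.38 -0.34  2.33 -0.64  0.94 -0.35]
0.5 350 250 0 [ 0.61 -0.44  0.05  2.27 -0.4   0.99  2.53]
0.5 350 250 1 [ 1.11 -0.43 -0.33  2.25 -0.62  1.06 -0.4 ]
0.7 350 250 1 [ 1.19 -0.47 -0.27  2.36 -0.87  1.04 -0.12]
cov 0 [ 0.38  0.18 -1.07  1.73  0.16  1.33  0.85]
cov 1 [-0.73  0.06  0.13  1.78 -0.01  1.31 -2.16]
insp 0 [ 0.52  0.44 -1.4   1.75  0.83  1.07  0.56]
insp 1 [-0.75  0.11  0.14  1.81  0.26  0.86 -2.23]
```

```bash
python3 - <<'E'
from h import *
print(ctrl.tip_reach)
ctrl.set_joints([0.61,-0.44,0.05,2.27,-0.4,0.99,2.53])
p,d,m=cam("wrist"); np.savez("w1.npz",p=p,d=d,W=cloud(d,m)); cv2.imwrite("pics/w1.png",p)
print(sensors.get_time(),sensors.get_position())
b=best([440,245,250],tool(0)); print(b)
ctrl.set_joints(b[2])
p,d,m=cam("wrist"); np.savez("w2.npz",p=p,d=d,W=cloud(d,m)); cv2.imwrite("pics/w2.png",p)
print(sensors.get_time(),sensors.get_position())
E
```

```text
14.0
2.3833 [ 349.4024772  -190.87378926  248.79005315]
(np.float64(1.5397932105331722), array([[-1., -0.,  0.],
       [ 0.,  1.,  0.],
       [-0.,  0., -1.]]), array([-0.91885992,  0.0515153 ,  0.33360353,  1.78534027, -0.01746342,
        1.30761089,  0.9896731 ]))
4.3083 [440.53807676 243.71967925 250.11731188]
```

View pics/w1.png

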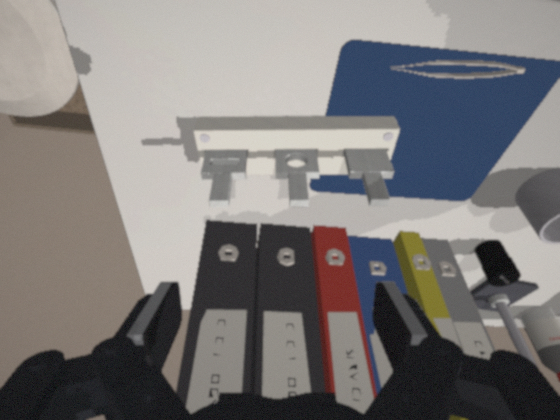

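View pics/w2.png

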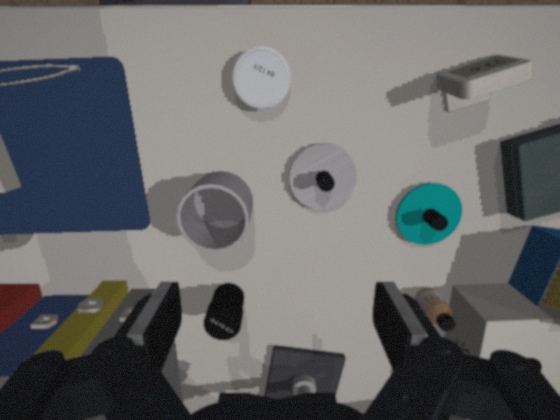

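In w1 the round-hole plate is in the middle slot (297,162), the slotted one at left (222,165) and the plain one at right (370,165). In w2 the pot mouth is at (213,217), the cover's knob at (324,180), the turquoise look-alike at (430,213) and the can at (223,310).

```bash
cat >> h.py <<'E'
from scipy.optimize import least_squares
def circ(P,r=None):
    c0=np.r_[np.median(P,0),30 if r is None else r]
    f=(lambda q:np.hypot(*(P-q[:2]).T)-(q[2] if r is None else r))
    return least_squares(f,c0,loss="soft_l1").x
def plane_px(px,m,z):
    D=np.stack([(px[:,0]-m["cx"])/m["fx"],(px[:,1]-m["cy"])/m["fy"],np.ones(len(px))],1)@rotm(m).T
    o=np.array(m["xyz"]); return o+D*((z-o[2])/D[:,2])[:,None]
E
python3 - <<'E'
from h import *
z=np.load("w2.npz"); W=z["W"]; x,y,h=W[...,0],W[...,1],W[...,2]
print("desk z",np.nanmedian(h[120:160,180:220]))
cov=(np.hypot(x-442,y-287)<50)
print("cov z hist",np.histogram(h[cov],[-5,-2,2,5,7,9,11,13,20,30,34,36,38,40,44,50]))
dm=cov&(h>4)&(h<14); P=np.c_[x[dm],y[dm]]
c,r=cv2.minEnclosingCircle(P.astype(np.float32)); print("disc",len(P),P.mean(0),c,r)
cn,_=cv2.findContours(dm.astype(np.uint8),0,1); cn=max(cn,key=cv2.contourArea)[:,0]; print("disc edge",circ(np.c_[x[cn[:,1],cn[:,0]],y[cn[:,1],cn[:,0]]]))
k=cov&(h>34)&(h<42); print("knob top",k.sum(),x[k].mean(),y[k].mean(),h[k].mean(), circ(np.c_[x[k],y[k]],9))
pm=(np.hypot(x-467,y-195)<60)&(h>60)&(h<70); P=np.c_[x[pm],y[pm]]
print("rim",len(P),np.median(h[pm]),P.mean(0),circ(P),cv2.minEnclosingCircle(P.astype(np.float32)))
# rack plates
W=np.load("w1.npz")["W"]; x,y,h=W[...,0],W[...,1],W[...,2]
t=(h>96)&(h<108)&(abs(x-440)<60)&(y<-40)&(y>-300)
n,l=cv2.connectedComponents(t.astype(np.uint8))
for i in range(1,n):
    k=l==i
    if k.sum()>8: print("tab",k.sum(),W[k].mean(0).round(1),np.ptp(W[k],0).round(1))
s=(h>59)&(h<65)&(abs(x-440)<40)&(y<-40)&(y>-300)
n,l=cv2.connectedComponents(s.astype(np.uint8))
for i in range(1,n):
    k=l==i
    if k.sum()>8:
        q=cv2.minAreaRect(np.c_[x[k],y[k]].astype(np.float32)); print("shoulder",k.sum(),W[k].mean(0).round(1),q)
E
```

```text
desk z -0.4980769944664871
cov z hist (array([  84, 2308,    2,  123, 2376,  717,   12,   26,   37,   15,   77,
        142,    2,    0,    0]), array([-5, -2,  2,  5,  7,  9, 11, 13, 20, 30, 34, 36, 38, 40, 44, 50]))
disc 3231 [438.80140128 293.60566688] (440.69744873046875, 293.988037109375) 38.06379699707031
disc edge [440.2289363  293.93378825  37.19751368]
knob top 221 440.0419733818723 293.9041475869797 36.27447343221676 [442.45371812 290.84762641   9.        ]
rim 977 64.0871074531438 [468.29146573 178.65978031] [468.63492805 179.73223078  33.62237795] ((469.10516357421875, 179.23873901367188), 36.0618782043457)
tab 196 [424.9 -84.9  99.7] [11.6 18.2  5.3]
tab 192 [ 445.2 -232.3   99.8] [11.  17.8  6. ]
tab 189 [ 434.8 -158.6   99.7] [11.5 18.5  5.8]
shoulder 273 [424.6 -85.3  61.3] ((425.5932312011719, -84.17769622802734), (10.314815521240234, 44.066253662109375), 7.334362983703613)
shoulder 280 [ 444.9 -232.1   61.3] ((446.29486083984375, -232.5122528076172), (10.259868621826172, 43.895877838134766), 7.153271198272705)
shoulder 279 [ 435.  -159.1   61.1] ((436.3918151855469, -158.26856994628906), (10.500242233276367, 43.70787048339844), 8.137141227722168)
```

```bash
python3 - <<'E'
from h import *
M=tool(0); o=rv(M); c=np.array([440.5,294.0]); pot=np.array([468.7,179.5])
ctrl.gripper_to(42,40)
ctrl.move_pose([*c,90],o)
ctrl.move_straight([*c,27],rate=90)
ctrl.gripper_to(10,40)
print("grip",sensors.get_width(),sensors.get_grasp_force(),sensors.get_ft_force(),sensors.get_position())
a=np.array(sensors.get_position()); t=a[:2]+pot-c
ctrl.move_straight([*a[:2],125],rate=150)
ctrl.move_straight([*t,125],rate=150)
p,d,m=cam("wrist"); cv2.imwrite("pics/w3.png",p); np.savez("w3.npz",p=p,d=d,W=cloud(d,m))
print(sensors.get_width(),sensors.get_ft_force(),sensors.get_position(),sensors.get_time())
E
```

```text
grip 16.08943306035745 39.163195953005925 [-0.6685116  -0.88718847  6.34057522] [440.83768944 294.27252616  27.72692732]
16.36345773745759 [-0.17172121  0.33758002 -1.20612134] [468.68986791 180.89094606 124.88193559] 8.4917
```

View pics/w3.png

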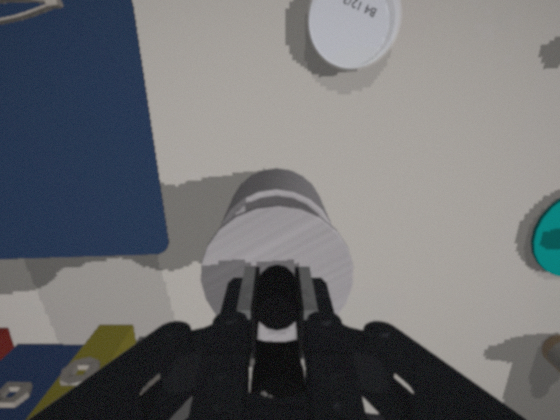

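The cover hangs level in the grip at about (277,270), just over the pot, whose rim arc shows behind it at (280,200). I'll compare disc and rim here, then lower it.

```bash
python3 - <<'E'
from h import *
W=np.load("w3.npz")["W"]; x,y,h=W[...,0],W[...,1],W[...,2]
n=np.hypot(x-469,y-180)<60
dm=n&(h>98)&(h<115)&(x<468); P=W[dm]; print("disc z",len(P),P.mean(0))
A=np.c_[P[:,:2]-[469,180],np.ones(len(P))]; print("plane",np.linalg.lstsq(A,P[:,2],rcond=None)[0])
cn,_=cv2.findContours(dm.astype(np.uint8),0,1); cn=max(cn,key=cv2.contourArea)[:,0]; E=np.c_[x[cn[:,1],cn[:,0]],y[cn[:,1],cn[:,0]]]; E=E[E[:,0]<460]; print("disc c",circ(E,38))
pm=n&(h>61)&(h<68)&(x<460); P=W[pm]; print("rim",len(P),P.mean(0), circ(P[:,:2],34))
print(sensors.get_position())
E
```

```text
disc z 8480 [450.62482477 179.95733133 105.84197062]
plane [ 3.10351528e-02 -7.26937930e-04  1.06412216e+02]
disc c [469.49359504 179.94261594  38.        ]
rim 892 [441.52276391 178.72799022  64.15504694] [469.43798583 179.44503725  34.        ]
[468.68986791 180.89094606 124.88193559]
```

```bash
python3 - <<'E'
from h import *
t=np.array([468.6,180.0])
ctrl.move_straight([*t,95],rate=90)
z=95
while z>84:
    z-=1.5; ctrl.move_straight([*t,z],rate=40)
    f=sensors.get_ft_force(); print(round(z,1),np.round(f,1),np.round(sensors.get_position(),1))
    if f[2]>4: break
ctrl.gripper_to(45)
ctrl.move_straight([*t,z+70],rate=150)
p=np.array(sensors.get_position())
# look back at the covered pot
ctrl.move_pose([445,170,230],rv(tool(0)))
pp,d,m=cam("wrist"); W=cloud(d,m); np.savez("w4.npz",p=pp,d=d,W=W); cv2.imwrite("pics/w4.png",pp)
x,y,h=W[...,0],W[...,1],W[...,2]
dm=(np.hypot(x-469,y-180)<45)&(h>60)&(h<80); P=W[dm]
print(len(P),P.mean(0),cv2.minEnclosingCircle(P[:,:2].astype(np.float32)),np.linalg.lstsq(np.c_[P[:,:2]-[469,180],np.ones(len(P))],P[:,2],rcond=None)[0])
print(sensors.get_time())
E
```

```text
93.5 [ 0.5 -0.2 -1.7] [468.8 180.1  93.9]
92.0 [ 0.1  0.5 -1.6] [468.6 180.   92. ]
90.5 [-0.1  0.1 -0.5] [468.5 180.   90.4]
89.0 [ 0.4 -0.9 -0.5] [468.5 180.   88.9]
87.5 [-0.7  0.3  3.1] [468.8 180.1  87.8]
86.0 [-7.9 -3.2 21.9] [469.1 180.2  87.7]
4588 [466.12155755 179.14057852  68.51006645] ((468.6499328613281, 179.41114807128906), 38.1711540222168) [-1.22509354e-03  2.47007925e-04  6.85067524e+01]
11.9333
```

The cover is seated: disc top at z 68.5, level, centred. Next I'll view the inspection lens from close by.

```bash
python3 - <<'E'
from h import *
for tl,x,z in ((.9,480,290),(.8,480,290),(.7,480,280),(.6,480,280),(.5,480,280)):
    b=best([x,265,z],tool(0,tl))
    if b is not None: break
print(tl,b[2])
ctrl.set_joints(b[2])
p,d,m=cam("wrist"); W=cloud(d,m); np.savez("w5.npz",p=p,d=d,W=W,xyz=m["xyz"],Rm=rotm(m)); cv2.imwrite("pics/w5.png",p)
print(sensors.get_time(),m)
E
```

```text
0.9 [-0.76889163 -0.22445162 -0.20818634  2.21662975  0.98478912  0.83525707
  0.00728728]
13.0167 {'fx': 338.7393216891476, 'fy': 338.7393216891476, 'cx': 276.76677563218425, 'cy': 213.95776643277154, 'xyz': array([327.0007096 , 263.79895628, 302.49721399]), 'attitude': array([1.45524152, 1.45349829, 1.02557927])}
```

View pics/w5.png

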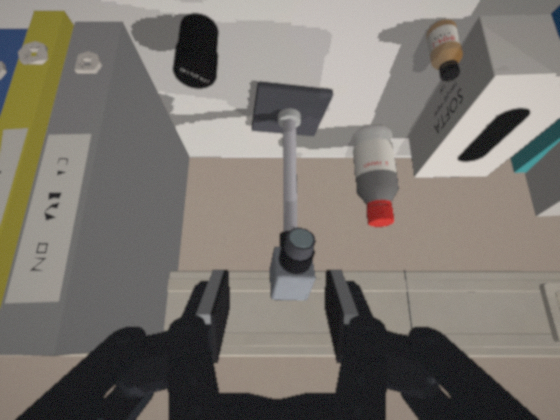

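The upside-down view shows the lens glass at (300,241), its barrel ending on the grey head at (292,275), the post from (290,118) up to (291,235), and the square foot around (290,108).

```bash
python3 - <<'E'
from h import *
z=np.load("w5.npz"); W=z["W"]; p=z["p"]
for v in range(228,262,3): print(v,[tuple(W[v,u].round().astype(int)) if np.isfinite(W[v,u,0]) else None for u in (282,288,294,300,306,312)], p[v,300])
# foot
for nm,f in (("w5",z),("top",np.load("top.npz"))):
    V=f["W"]; x,y,h=V[...,0],V[...,1],V[...,2]
    k=(abs(x-710)<85)&(abs(y-277)<80)&(h>6)&(h<26); print(nm,k.sum(),np.median(h[k]),cv2.minAreaRect(np.c_[x[k],y[k]].astype(np.float32)))
    k=(abs(x-710)<60)&(abs(y-277)<60)&(h>50)&(h<170); print("post",k.sum(),np.nanmedian(V[k],0))
# head cloud
x,y,h=W[...,0],W[...,1],W[...,2]
k=(abs(x-715)<70)&(abs(y-277)<60)&(h>200)
H=W[k]; print("head",len(H),H.min(0),H.max(0)); np.save("head.npy",H)
k2=k.copy(); k2[:258]=False; k2[:,:272]=False
H=W[k2]
# ransac front plane of grey head
rng=np.random.default_rng(0); best_=(0,)
for _ in range(400):
    a=H[rng.choice(len(H),3,False)]; n=np.cross(a[1]-a[0],a[2]-a[0]); n/=np.linalg.norm(n)+1e-9
    i=abs((H-a[0])@n)<1.2
    if i.sum()>best_[0]: best_=(i.sum(),i)
Q=H[best_[1]]; n=np.linalg.svd(Q-Q.mean(0))[2][2]; print("plane",len(H),len(Q),Q.mean(0),n)
cv2.imwrite("pics/w5c.png",cv2.resize(p[215:310,240:350],None,fx=5,fy=5,interpolation=cv2.INTER_CUBIC))
E
```

```text
228 [(np.int64(880), np.int64(271), np.int64(132)), (np.int64(722), np.int64(276), np.int64(181)), (np.int64(677), np.int64(281), np.int64(195)), (np.int64(677), np.int64(288), np.int64(195)), (np.int64(878), np.int64(312), np.int64(133)), (np.int64(880), np.int64(322), np.int64(132))] [86 86 89]
231 [(np.int64(723), np.int64(269), np.int64(185)), (np.int64(673), np.int64(275), np.int64(199)), (np.int64(675), np.int64(281), np.int64(199)), (np.int64(675), np.int64(288), np.int64(199)), (np.int64(676), np.int64(294), np.int64(198)), (np.int64(880), np.int64(322), np.int64(138))] [98 96 87]
234 [(np.int64(722), np.int64(269), np.int64(189)), (np.int64(672), np.int64(275), np.int64(203)), (np.int64(672), np.int64(281), np.int64(203)), (np.int64(674), np.int64(287), np.int64(202)), (np.int64(674), np.int64(294), np.int64(202)), (np.int64(677), np.int64(301), np.int64(202))] [100  97  87]
237 [(np.int64(720), np.int64(269), np.int64(193)), (np.int64(670), np.int64(275), np.int64(207)), (np.int64(671), np.int64(281), np.int64(206)), (np.int64(672), np.int64(287), np.int64(206)), (np.int64(
[... 2259 characters left out ...]
nt64(275), np.int64(229)), (np.int64(680), np.int64(281), np.int64(230)), (np.int64(682), np.int64(287), np.int64(230)), (np.int64(683), np.int64(294), np.int64(229)), (np.int64(713), np.int64(303), np.int64(223))] [43 39 38]
w5 3096 10.64483573966217 ((729.3805541992188, 278.4651794433594), (99.2551498413086, 101.95330047607422), 80.89347839355469)
post 1137 [723.1763951  278.52829839 114.47515684]
top 460 10.97579951341595 ((709.3860473632812, 277.5189208984375), (166.56826782226562, 159.29803466796875), 2.267806053161621)
post 0 [nan nan nan]
head 2690 [665.34412205 252.8743119  200.00349388] [748.8613565  305.32088732 263.65450322]
plane 1695 850 [718.51565531 279.69485808 253.16016664] [-0.42292081  0.06058155  0.9041393 ]
  return np.nanmean(a, axis, out=out, keepdims=keepdims)
```

View pics/w5c.png

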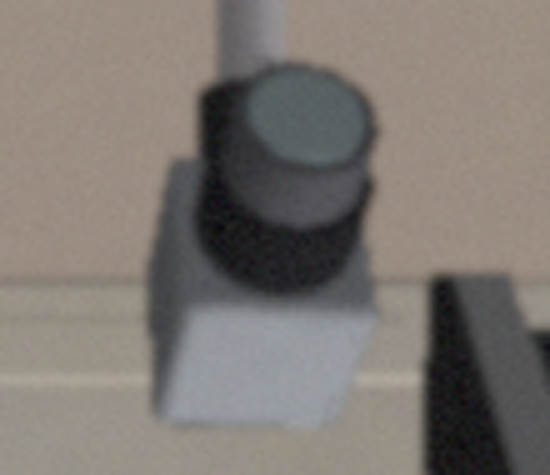

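```bash
python3 - <<'E'
from h import *
z=np.load("w5.npz"); W=z["W"]; p=z["p"]
m=np.zeros(p.shape[:2],np.uint8); cv2.ellipse(m,(301,238),(10,8),15,0,360,1,-1)
G=W[m>0]; G=G[np.isfinite(G[:,0])]; c=np.median(G,0); G=G[np.linalg.norm(G-c,axis=1)<14]
n=np.linalg.svd(G-G.mean(0))[2][2]; print(len(G),G.mean(0),n,np.std((G-G.mean(0))@n))
# glass centre by colour
g=p.astype(int); v=g.sum(2); k=np.zeros_like(m); k[226:252,286:318]=((v>255)&(v<340)&(g[...,0]>g[...,2]+3))[226:252,286:318]
n_,l,st,ce=cv2.connectedComponentsWithStats(k); i=1+st[1:,4].argmax(); print(st[i],ce[i])
k=l==i; print(np.nanmedian(W[k],0),np.nanmean(W[k],0))
# other two tab plates untouched; try IK of final pose
psi=np.radians(-8.6); t=np.radians(25)
X=np.array([np.cos(t)*np.cos(psi),np.cos(t)*np.sin(psi),np.sin(t)]); Z=np.array([-np.sin(t)*np.cos(psi),-np.sin(t)*np.sin(psi),np.cos(t)])
L=G.mean(0); hole=L-100*X; tcp=hole+45*Z; print("hole",hole,"tcp",tcp,Z)
M=tool(psi,t); 
for k in (M,flip(M)): print(ctrl.solve_ik(tcp,rv(k)))
for k in (tool(.137),flip(tool(.137))): print(ctrl.solve_ik([435.5,-158.6,86],rv(k)))
E
```

```text
280 [671.49413705 288.2120687  207.36148631] [-0.89146986  0.14414718 -0.42953822] 0.547243511680932
[290 229  22  19 307] [301.17263844 238.06514658]
[671.56260707 288.43865506 207.33229386] [671.4916099  288.41555287 207.46551571]
hole [581.88237629 301.76457332 165.09966013] tcp [563.07838365 304.60840983 205.88351055] [-0.4178665   0.06319637  0.90630779]
[-0.74368362  0.18836389  0.00626667  1.79139101  0.42294732  0.92061974
  0.46538328]
[-1.72044888  0.35915431  1.18622526  1.83404514 -0.04765669  0.8410732
 -2.30774339]
[-0.78466218  0.26654793  1.15907224  2.09549742 -0.29936704  0.95881028
  2.24434956]
[-0.15946651  0.14158798  0.43861804  2.07353931 -0.07422408  0.94102684
 -1.11473185]
```

```bash
python3 - <<'E'
from h import *
M=tool(.137)
ctrl.move_pose([430,110,260],rv(tool(0)))
ctrl.gripper_to(42,40)
ctrl.move_pose([425,-158.6,190],rv(M))
p,d,m=cam("wrist"); W=cloud(d,m); np.savez("w6.npz",p=p,d=d,W=W); cv2.imwrite("pics/w6.png",p)
x,y,h=W[...,0],W[...,1],W[...,2]
for nm,lo,hi in (("tab",97,106),("sh",59,65)):
    t=(h>lo)&(h<hi)&(abs(x-440)<60)&(y<-40)&(y>-300); n,l=cv2.connectedComponents(t.astype(np.uint8))
    for i in range(1,n):
        k=l==i
        if k.sum()>15: print(nm,k.sum(),W[k].mean(0).round(1),cv2.minAreaRect(np.c_[x[k],y[k]].astype(np.float32)))
print(sensors.get_time(),sensors.get_position(),sensors.get_joint_pos().round(2))
E
```

```text
tab 352 [ 445.9 -231.7  100.6] ((446.2362365722656, -232.2775115966797), (9.366368293762207, 18.314254760742188), 8.644598007202148)
tab 344 [ 435.6 -158.1  100.5] ((436.2862548828125, -158.05618286132812), (9.361225128173828, 17.740859985351562), 9.273816108703613)
tab 349 [425.5 -84.5 100.6] ((425.96575927734375, -83.94985961914062), (9.068225860595703, 18.18292999267578), 7.2871222496032715)
sh 387 [ 445.3 -230.5   61.5] ((446.5138244628906, -232.267333984375), (9.435956954956055, 44.302730560302734), 7.17075252532959)
sh 404 [ 435.4 -158.3   61.4] ((436.1257629394531, -158.0284423828125), (9.42126750946045, 43.83644485473633), 7.676363468170166)
sh 384 [425.3 -86.1  61.6] ((425.7436218261719, -83.9816665649414), (9.031329154968262, 44.377052307128906), 8.441837310791016)
15.4333 [ 425.65748382 -157.24704381  190.25149665] [-0.63 -0.07  0.87  2.    0.06  1.18  1.93]
```

View pics/w6.png

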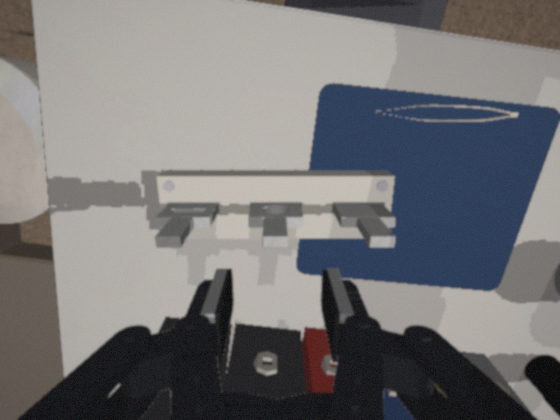

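The middle tab is at (275,235) with the round hole's edge visible below the shoulder at (275,210), between the open fingers. Grasp it.

```bash
python3 - <<'E'
from h import *
M=tool(.136); o=rv(M); g=[436.0,-158.1]
ctrl.move_straight([*g,125],rate=150,rotation=o)
ctrl.move_straight([*g,81.5],rate=90)
f0=np.array(sensors.get_ft_force())
ctrl.gripper_to(10,60)
print(sensors.get_width(),sensors.get_grasp_force(),f0.round(1),np.round(sensors.get_ft_force(),1),np.round(sensors.get_position(),2),np.round(R.from_rotvec(sensors.get_tool_rot()).as_matrix()[:,2],3))
for z in (90,106): 
    ctrl.move_straight([*g,z],rate=50); print(np.round(sensors.get_ft_force(),1))
ctrl.move_straight([*g,215],rate=150)
ctrl.move_straight([425,60,235],rate=250)
print(sensors.get_width(),sensors.get_time())
E
```

```text
17.265233653435942 58.61964762210846 [ 0.2 -0.1  0.8] [-0.9  0.   6.8] [ 436.55 -158.14   82.09] [ 0.001  0.    -1.   ]
[-0.   0.3 -1.3]
[ 0.4 -0.1 -1.4]
16.567404605675808 19.675
```

```bash
cat >> h.py <<'E'
psi,t25=np.radians(-9.0),np.radians(25)
LX=np.array([np.cos(t25)*np.cos(psi),np.cos(t25)*np.sin(psi),np.sin(t25)]); LZ=np.array([-np.sin(t25)*np.cos(psi),-np.sin(t25)*np.sin(psi),np.cos(t25)]); LY=np.cross(LZ,LX)
L=np.array([671.4,288.4,207.4]); HOLE=L-100*LX
E
python3 - <<'E'
from h import *
M=tool(psi,t25); tcp=HOLE+39.7*LZ
print(best(tcp-70*LX,M)[2])
ctrl.move_pose(tcp-70*LX+[0,0,20],rv(M))
ctrl.move_straight(tcp,rate=80)
ctrl.pause(.3)
p,d,m=cam("wrist"); W=cloud(d,m); np.savez("w7.npz",p=p,d=d,W=W); cv2.imwrite("pics/w7.png",p)
# plate points in lens frame about the hole target
Q=(W-HOLE)@np.stack([LX,LY,LZ],1)
k=(abs(Q[...,0])<18)&(abs(Q[...,1])<26)&(Q[...,2]>-38)&(Q[...,2]<18)
P=Q[k]; c=np.linalg.lstsq(np.c_[P[:,1:],np.ones(len(P))],P[:,0],rcond=None)[0]; print("face",len(P),c,P.min(0),P.max(0))
print("rect",cv2.minAreaRect(P[:,1:].astype(np.float32)))
print(sensors.get_width(),tcp,sensors.get_position(),sensors.get_time(),R.from_matrix(M.T@R.from_rotvec(sensors.get_tool_rot()).as_matrix()).as_rotvec())
E
```

```text
[-0.97785462  0.13801937  0.15175675  1.93077765  0.44876878  0.87547523
  0.32760857]
face 3017 [-2.51450799e-03 -1.24105739e-03 -3.85565599e+00] [ -5.52803147 -22.47139005 -37.00489276] [ 4.35719151 21.56712629 17.98882409]
rect ((-0.4483222961425781, -9.499595642089844), (44.02403259277344, 54.996925354003906), 0.03044576197862625)
16.982676280290303 [565.31365593 305.20242623 201.11859297] [565.17557387 305.3623812  201.21176384] 22.025 [-2.64653176e-04 -6.26414779e-05 -2.20712526e-04]
```

View pics/w7.png

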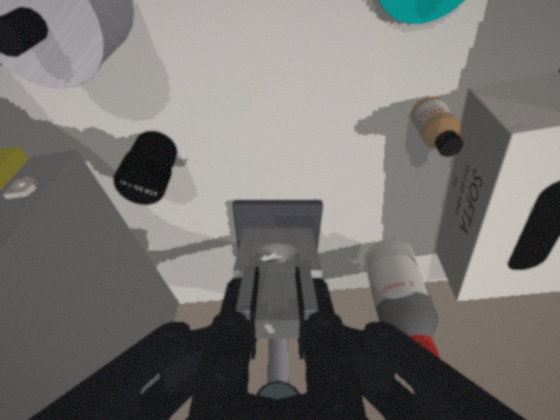

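The plate with the round hole (277,252) is held upright in front of the lens (278,388), and the covered pot stays at top left. I'll make a sub-millimetre trim, check the pot and rack numerically, then hand in.

```bash
python3 - <<'E'
from h import *
tcp=HOLE+39.7*LZ-0.6*LX+0.45*LY+0.8*LZ
ctrl.move_straight(tcp,rate=20); ctrl.pause(.3)
W=np.load("w7.npz")["W"]; x,y,h=W[...,0],W[...,1],W[...,2]
k=(np.hypot(x-469,y-180)<45)&(h>60)&(h<80); P=W[k]; print("cover",len(P),np.median(P[:,2]),np.linalg.lstsq(np.c_[P[:,:2]-[469,180],np.ones(len(P))],P[:,2],rcond=None)[0])
for r in range(384,402,4): print(W[r,270:290:4].round().tolist())
p,d,m=cam("side"); V=cloud(d,m); x,y,h=V[...,0],V[...,1],V[...,2]
k=(h>80)&(h<110)&(abs(x-436)<25)&(y<-60)&(y>-270); print("tabs y",np.histogram(y[k],range(-270,-50,20)))
k=(np.hypot(x-469,y-180)<50)&(h>62)&(h<76); print("side cover",k.sum(),np.median(V[k],0))
print(sensors.get_width(),sensors.get_grasp_force(),sensors.get_position()-tcp,np.abs(sensors.get_joint_velocities()).max(),sensors.get_time())
E
```

```text
cover 6707 68.50410595231168 [-4.57635934e-02 -2.22446211e-02  6.95482497e+01]
[[675.0, 283.0, 197.0], [676.0, 285.0, 196.0], [677.0, 288.0, 196.0], [677.0, 291.0, 196.0], [676.0, 293.0, 197.0]]
[[675.0, 283.0, 199.0], [674.0, 286.0, 200.0], [675.0, 288.0, 200.0], [676.0, 291.0, 200.0], [676.0, 294.0, 200.0]]
[[674.0, 283.0, 202.0], [673.0, 286.0, 203.0], [673.0, 289.0, 203.0], [674.0, 291.0, 203.0], [675.0, 294.0, 202.0]]
[[671.0, 283.0, 205.0], [673.0, 286.0, 205.0], [674.0, 288.0, 205.0], [672.0, 291.0, 206.0], [674.0, 294.0, 205.0]]
[[531.0, 309.0, 252.0], [nan, nan, nan], [530.0, 311.0, 252.0], [530.0, 312.0, 252.0], [531.0, 313.0, 252.0]]
tabs y (array([ 0, 47, 16,  0,  0,  0,  0,  0, 21, 25]), array([-270, -250, -230, -210, -190, -170, -150, -130, -110,  -90,  -70]))
side cover 269 [468.45213104 171.64787884  68.95438684]
16.7669467270188 58.65628123283386 [ 0.00884019 -0.0303348  -0.01938249] 0.0010886057523891556 22.625
```

```bash
python3 -c "
from station import ctrl
print(ctrl.sign_off())"
```

```text
the job is handed in; nothing more can be done
None
```

The job is handed in at about 23 s: the cover is seated level on the pot, and the round-hole plate is held tab up and square to the lens at about 100 mm, with the other two plates still in their slots.

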